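# Set and lock the potter's height gauge

## Task

With the rod of the pot-height gauge still down, press the keys of its readout box one at a time: the large one, then the medium one, then the small one, each fully down and let up again. Then take the rod by its wooden knob, raise it until its pointer is level with the brass index tab, and while holding it there swing the cam lever fully closed with the same hand, not before the pointer is at the tab. Finish still holding the knob, with the pointer level with the tab and the lever closed; do not let go, and leave the other things on the bench where they are.

Things in the scene. Friction and masses are not known exactly. Their poses are not given: they have to be found in the camera images.
- gauge: Pot-height gauge fixed to the bench: steel base 120 x 200 x 18 mm, round post (28 mm thick, top 90 mm above the bench) holding the sliding rod. Origin: on the bench under the rod axis; z up, y points to the upright aluminium scale bar 112 mm away (18 mm wide, top at 153 mm). The base reaches 60 mm to -y, 140 mm to +y, 60 mm to either side in x.
- gauge_rod (a joint): Height of the sliding rod (m): 0 fully down on the post, up to 0.045. It slides straight up and down and does not turn. It carries the pointer, a thin steel bar reaching along the gauge's +y. With the knob it weighs about 0.26 kg and sinks back down by itself unless it is held, also with the lever closed, so it must stay held.
- gauge_knob: Round upright wooden knob on the rod's top end, 30 mm diameter, 55 mm tall; origin: centre of its underside, 102 mm above the bench with the rod down. It spins freely on the rod, so a hand gripping it from above can turn about the vertical while holding the rod up; rod and pointer do not turn. The pointer bar lies just under it.
- knob_grip (a point): On the knob's axis, 35 mm above its underside (20 mm below its top; 137 mm above the bench with the rod down): the height to grip. Its x, y give the rod's axis.
- pointer_tip (a point): End of the pointer, at mid height of its bar (4 to 6 mm thick), 90 mm from the rod axis along the gauge's +y; rises with the rod.
- index_mark (a point): Middle of the face of the index tab that looks at the pointer tip: a brass tab 10 mm tall, 30 mm wide, on the scale bar, 4 mm beyond the pointer tip. It is the length mark: the rod is right when the pointer tip is level with this point.
- index (a joint): Height setting of the index tab (m), on the same scale as the rod: the pointer is level with the tab when the rod's value equals this one. Different each time; stiff, leave it alone.
- cam_lever (a joint): Angle of the cam lever (rad): 0 closed (at its stop), starts open at 0.85 to 1.0, at most 1.1. It swings about the rod axis, stays where it is left, and takes about 0.1 N m. In the gauge's frame its blade points at -140 degrees plus this value, counted anticlockwise from +x seen from above: it closes clockwise seen from above.
- blade_top (a point): Mid upper edge of the lever's upright steel blade, 36 mm off the rod axis. The blade stands radially beside the knob, 22 to 54 mm off the axis, 70 to 165 mm above the bench, 5 mm thick (9 mm bead outside). A finger on the knob can sweep it: grip the knob with the line of the fingers about 60 degrees anticlockwise of the blade, then turn the hand clockwise.
- readout: The gauge's grey readout box fixed to the bench, 100 x 190 x 35 mm, with a black display strip along its far (+x) edge and three white round keys in a row along its y axis, 55 mm apart, 15 mm nearer the robot (-x) than the middle. Origin: centre of its underside.
- key_large (a joint): Travel of the large key (m): 0 up, 0.006 fully down (about 4 N, springs back); counts as pressed beyond 0.004.
- key_large_top (a point): Centre of the top of the large white key, 32 mm in diameter, at the middle of the row; it is pressed straight down.
- key_medium (a joint): Travel of the medium key (m): 0 up, 0.006 fully down (about 4 N, springs back); counts as pressed beyond 0.004.
- key_medium_top (a point): Centre of the top of the medium white key, 23 mm in diameter, at the +y (left) end of the row; it is pressed straight down.
- key_small (a joint): Travel of the small key (m): 0 up, 0.006 fully down (about 4 N, springs back); counts as pressed beyond 0.004.
- key_small_top (a point): Centre of the top of the small white key, 15 mm in diameter, at the -y (right) end of the row; it is pressed straight down.
- jar_a: clay jar, 92 mm wide, 100 mm tall, loose; origin: centre of its underside. Not to be disturbed.
- jar_b: clay jar, 87 mm wide, 95 mm tall, loose; origin: centre of its underside. Not to be disturbed.
- jar_c: clay jar, 97 mm wide, 105 mm tall, loose; origin: centre of its underside. Not to be disturbed.
- bowl: white bowl, 90 mm wide, 45 mm tall, beside the gauge, loose; origin: centre of its underside. Not to be disturbed.
- brush: brush, 150 mm long, lying beyond the gauge, loose. Not to be disturbed.
- rib: flat wooden shaping rib 45 x 100 x 8 mm in front of the readout box, loose; origin: centre of its underside. Not to be disturbed.
- puck: clay disc, 64 mm wide, 30 mm tall, beyond the readout box, loose; origin: centre of its underside. Not to be disturbed.

How it is judged (in metres and radians):
On the way, in this order (a step that is already met when the one before it is completed fails the run):
1. the large key is fully pressed alone, rod down (value of joint key_large above 0.004 m and value of joint gauge_rod below 0.005 m and value of joint each of key_medium, key_small below 0.002 m), for 0.05 s.
2. the medium key is fully pressed alone, rod down (value of joint key_medium above 0.004 m and value of joint gauge_rod below 0.005 m and value of joint each of key_large, key_small below 0.002 m), for 0.05 s.
3. the small key is fully pressed alone, rod down (value of joint key_small above 0.004 m and value of joint gauge_rod below 0.005 m and value of joint each of key_large, key_medium below 0.002 m), for 0.05 s.
4. the rod is held by its knob with the pointer level with the index tab, lever still open (z of pointer_tip in the frame of index_mark between -0.0045 and 0.0045 m and contact force between the fingers and gauge_knob above 1.5 N and value of joint cam_lever above 0.6 rad), for 0.2 s.
At the end, for the whole second after the job is handed in: The fingers grip the knob (over 1.5 N), the pointer tip is within 4.5 mm of the index tab's middle in height, the cam lever is within 0.1 rad of closed and the three keys are up (z of pointer_tip in the frame of index_mark between -0.0045 and 0.0045 m and contact force between the fingers and gauge_knob above 1.5 N and value of joint cam_lever below 0.1 rad and value of joint each of key_large, key_medium, key_small below 0.002 m); the arm keeps its last pose, push and grip.
It fails at once if the cam lever is swung closed (below 0.3 rad) while the pointer is over 8 mm off the index (value of joint cam_lever below 0.3 rad and not (z of pointer_tip in the frame of index_mark between -0.008 and 0.008 m)).
It fails at once if two keys are pressed at once (value of joint each of key_large, key_medium above 0.004 m or value of joint each of key_large, key_small above 0.004 m or value of joint each of key_medium, key_small above 0.004 m).
It fails at once if the index tab is shifted by over 3 mm (distance of index_mark from where it was at the start of the episode above 0.003 m).
It fails at once if another thing on the bench is moved by over 30 mm (distance of any of jar_a, jar_b, jar_c, bowl, brush, rib, puck from where it was at the start of the episode above 0.03 m).
It also fails if it takes over 67 s, if anything falls off the work surface, if the arm or the gripper's body presses on something with over 40 N, if the wrist force passes 120 N, or if a joint passes its speed limit or range.

## Robot

A 6-joint arm with a two-finger parallel gripper is mounted at the origin on the work surface. World frame = base frame: x ahead of the robot, y to its left, z up, the work surface at z = 0. Lengths are in m, angles in degrees, forces in N, time in s.
With the tool pointing down it reaches from about 0.4 to 0.825 m from the base axis. Payload 7 kg.
Tool frame: the origin (TCP) lies on the centre line of the jaws, within the pads' length; the fingertips stand 22 mm ahead of it and the grasp point (between the pads) lies 3 mm ahead of it; z points along the fingers, y is the line along which they close (so a half turn about z gives the same grasp; the last joint's range is limited). The gripper opens to 88 mm and grips with 3 to 60 N. Pads are 19 mm wide; open, the fingers measure 130 mm over their backs; the gripper's body (78 mm by 193 mm) begins 47 mm behind the grasp point.
Start: joints at [85.892, 20.546, 0.682, 0, -70.136, -16.507], TCP at [0.238, 0.632, 0.249] pointing down, gripper open.
Joint ranges: [-176.03, 176.03], [-82.01, 121.73], [-58.28, 71.71], [-173.87, 95.51], [-174.79, -0.11], [-173.66, 173.66]. Speed limits (degrees/s): [136.94, 136.94, 172.46, 180, 180, 180].

## Interface

Orientations are given as [roll, pitch, yaw] about the fixed x, y, z axes, in that order (R = Rz(yaw) Ry(pitch) Rx(roll)).
In Python, from plant import get_state, cams, r gives the robot as it stands.
- The arm moves only by the tool apply_moves, never from a script. Its argument "targets" is a list of rows, each an object with "dp": the shift along the world's x, y, z in m, a list of three; "yaw": the turn about the world's z in degrees. In form: [{"dp": [x, y, z], "yaw": yaw}, ...]. A call has 1 to 20 rows; each row is the pose to reach, as a shift and turn from the pose commanded when the call began; what a row does not reach only later rows make up. A row lasts 1/12 s, in which the tool goes at most 41.7 mm and 7.16 degrees, less where a joint would pass 70% of its speed; a pose out of reach is approached as far as the arm can. A call with a gripper value outside its range is refused whole. "grip" is the gripper command: -1 is fully open, 1 is shut, values between are in proportion, set as the call begins (left out, the last holds). The fingers move at their own pace and stop on an object; "squeeze" is the grip in N (left out, the last holds). Time passes only in rows, so rows that repeat a pose let the fingers close. It gives the time, the measured TCP pose, the force, the opening and the grip force at its end, in the units of the state.
- get_state(): the state, without advancing time (a new reading comes with each control period).
- cams.capture(name): name is "scene" or "top" or "wrist"; returns a dict with "image" (420x560x3 uint8, red, green, blue), "range_z" (420x560 float32, m along the optical axis (not along the pixel's ray), 0 where there is no reading), "fx", "fy", "cx", "cy" (pixels), "R" (3x3) and "t" (3): a world point X has camera coordinates R X + t; the wrist camera has in their place "T_tool_cam" (4x4, takes a point from camera to tool coordinates, whose origin is the TCP and whose axes are the flange's). Camera axes: x right, y down, z forward; pixel columns grow to the right and rows downward; lengths in m; the calibration is good to about 2 mm. A picture is of the moment at which its call begins: read the wrist's pose just before it.
- r.close_job(): hands the job in; it is judged then, once.
The state is a dict: "time_s": time; "joints": joint angles; "qd": joint speeds; "joint_torque": joint torques, N m; "tcp_pos": TCP position; "eef_rot": TCP orientation; "contact_force": force on the tool from outside, world axes, zero at the start; "moment": the same for the moment, N m; "gripper_width": finger opening in m; "gripper_force": force on a finger pad.
Only numpy, scipy, OpenCV 4.12 (cv2) and the standard library are available. Lean on these libraries where they do the work, as an engineer would, in place of code of your own. Each camera call takes 0.05 s, during which the arm holds its last target. There are 200 camera calls.

## Working session

There is one attempt and no reset: what is moved stays moved. The work goes in short steps, Python scripts to look and compute and a tool call to move; the robot and the scene stay as the last step left them, time stands still between calls to the robot, and variables do not carry over. Pictures are saved under pics/ and viewed, at most 10 in all, crops included, and the job is handed in when it is done.

Besides the shell and the picture viewer there is one more tool, called as a command line: name --argument value ..., lists and objects as JSON in quotes. apply_moves: Moves the arm, as the interface text tells. Its arguments: {"type":"object","properties":{"targets":{"type":"array","items":{"type":"object","properties":{"dp":{"type":"array","items":{"type":"number"}},"yaw":{"type":"number"}}}},"grip":{"type":"number"},"squeeze":{"type":"number"}},"required":["targets"]}

```bash
mkdir -p pics; ls; python3 - <<'E'
from plant import get_state,cams,r
import cv2,pickle
print(get_state())
for n in("top","scene"):
    c=cams.capture(n);pickle.dump(c,open(n+'.pkl','wb'));cv2.imwrite(f'pics/{n}.png',c["image"][:,:,::-1]);print(n,c['fx'],c['R'],c['t'])
E
```

```text
pics
{'time_s': 0.0, 'joints': array([ 8.58940437e+01,  2.05903759e+01,  6.33735595e-01, -2.01770571e-02,
       -7.01366153e+01, -1.65074846e+01]), 'qd': array([-0.07998796, -0.02924394, -0.07896987,  0.01569041, -0.03398733,
        0.01294654]), 'joint_torque': array([ 1.95192308e-05, -5.82722104e+01,  2.93058532e+01,  6.99723333e+00,
        7.06657040e-03, -1.64618368e-04]), 'tcp_pos': array([0.23749684, 0.63134757, 0.24763415]), 'eef_rot': array([ 1.79905198e+02, -8.31426111e-03, -2.06203052e+01]), 'contact_force': array([-0.41771855, -0.46045526, -0.17919491]), 'moment': array([-0.01720933, -0.00015791,  0.0589086 ]), 'gripper_force': 0.0, 'gripper_width': 0.08763635410327479}
top 413.7226134000496 [[ 0.01278726 -0.99987894 -0.00886509]
 [-0.98353727 -0.01097907 -0.18037155]
 [ 0.18025238  0.0110256  -0.9835586 ]] [-0.0018272   0.59695438  1.08976579]
scene 439.20831086783676 [[-0.89148662  0.45282833  0.01407503]
 [ 0.37107857  0.74766319 -0.5507272 ]
 [-0.25990826 -0.48574299 -0.83456662]] [ 0.51799308 -0.14311463  1.31092245]
```

View pics/top.png

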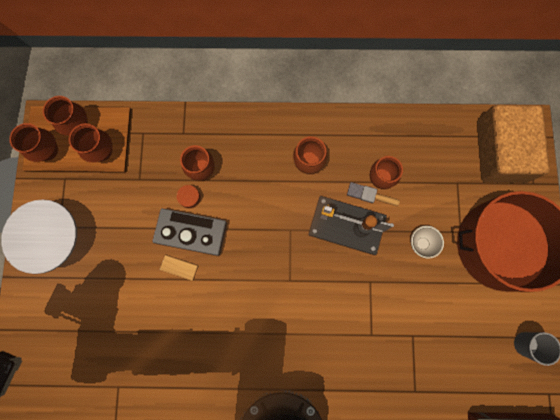

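View pics/scene.png

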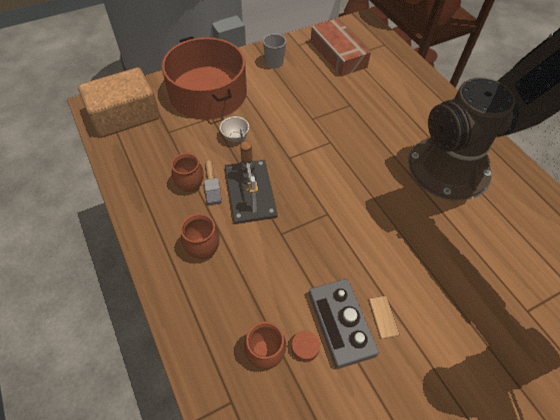

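The top view shows the readout (keys at about (167,232), (187,236), (206,240)) and the gauge (knob near (370,221), tab near (327,211)). I'll enlarge both.

```bash
cat > h.py <<'E'
import numpy as np,cv2,pickle
def ray(c,u,v,z):
    """world point on pixel ray at world height z"""
    d=c['R'].T@np.array([(u-c['cx'])/c['fx'],(v-c['cy'])/c['fy'],1]);o=-c['R'].T@c['t']
    return o+d*(z-o[2])/d[2]
def pt(c,u,v):
    Z=c['range_z'][int(round(v)),int(round(u))]
    return c['R'].T@(np.array([(u-c['cx'])/c['fx']*Z,(v-c['cy'])/c['fy']*Z,Z])-c['t'])
def proj(c,X):
    p=c['R']@X+c['t'];return np.array([c['fx']*p[0]/p[2]+c['cx'],c['fy']*p[1]/p[2]+c['cy']])
E
python3 - <<'E'
from h import *
c=pickle.load(open('top.pkl','rb'));im=c['image'][:,:,::-1]
a=cv2.resize(im[200:262,148:235],None,fx=8,fy=8,interpolation=cv2.INTER_CUBIC)[:496,:696]
b=cv2.resize(im[175:260,300:450],None,fx=5,fy=5,interpolation=cv2.INTER_CUBIC)
b=cv2.copyMakeBorder(b,0,0,0,0,cv2.BORDER_CONSTANT)
cv2.imwrite('pics/a.png',a);cv2.imwrite('pics/b.png',b)
for u,v in((167,232),(187,236),(206,240),(371,221),(327,211),(427,242)):print(u,v,pt(c,u,v),ray(c,u,v,.04))
E
```

```text
167 232 [0.53722376 0.32018908 0.05724859] [0.5394755  0.32522224 0.04      ]
187 236 [0.5268794  0.26473798 0.05695807] [0.52893637 0.26884743 0.04      ]
206 240 [0.51656794 0.21227909 0.05644375] [0.51841063 0.21549397 0.04      ]
371 221 [ 0.55766563 -0.21785291  0.15782897] [ 0.5769196  -0.24213711  0.04      ]
327 211 [ 0.58424193 -0.10958219  0.14495999] [ 0.60387599 -0.11996043  0.04      ]
427 242 [ 0.52433393 -0.40739828  0.00235324] [ 0.52006072 -0.39460226  0.04      ]
```

View pics/a.png

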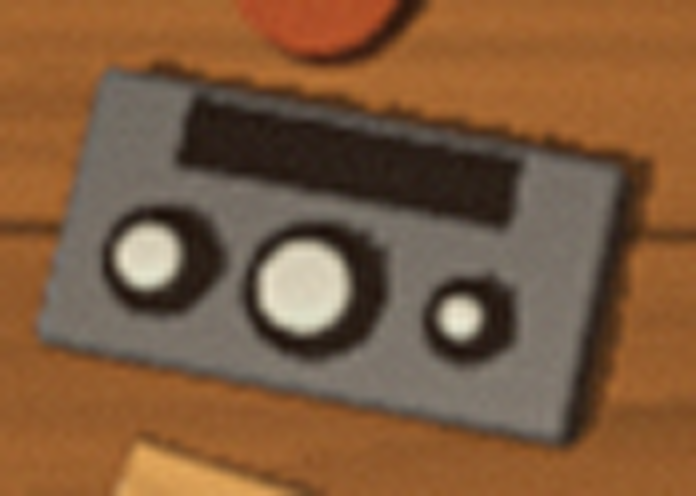

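View pics/b.png

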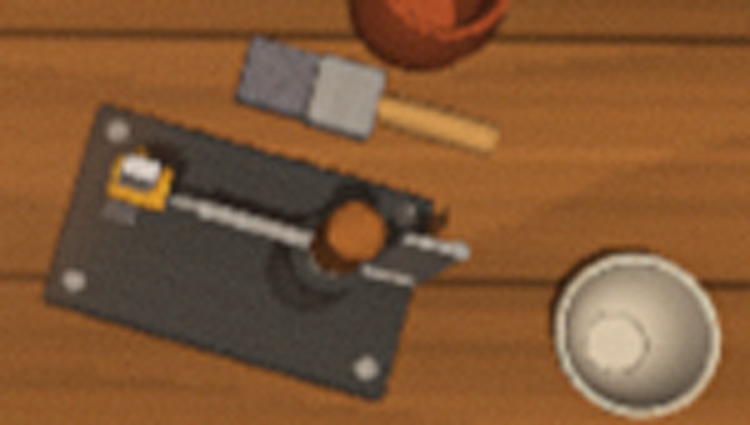

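Crop a (8x) shows key centres at (147,257), (304,286) and (461,317). Crop b (5x) shows the knob top at (357,230), the pointer running left to the tab at (140,185), and the blade's upper edge from (405,238) to (468,250).

```bash
python3 - <<'E'
from h import *
c=pickle.load(open('top.pkl','rb'))
M,L,S=[ray(c,148+u/8-.4,200+v/8-.4,.0565) for u,v in((147,257),(304,286),(461,317))]
print('M,L,S',M,L,S,np.linalg.norm(M-L),np.linalg.norm(S-L),np.degrees(np.arctan2(*(M-S)[:2]))) # tilt
q=lambda u,v,z:ray(c,300+u/5-.4,175+v/5-.4,z)
k=q(357,230,.157);print('knob',k)
d=q(172,203,.1)-q(305,235,.1);py=np.degrees(np.arctan2(d[1],d[0]));print('pointer',q(172,203,.1),'dir',py,np.linalg.norm(q(172,203,.1)-k))
b=[q(405,238,.165),q(468,250,.165)]
for x in b:
    e=x-k;print('blade',x,np.hypot(*e[:2]),np.degrees(np.arctan2(e[1],e[0])))
tb=q(140,172,.153);print('bar',tb,np.linalg.norm((tb-k)[:2]),np.degrees(np.arctan2(*(tb-k)[1::-1])))
E
```

```text
M,L,S [0.53804839 0.32327375 0.0565    ] [0.52867892 0.26878619 0.0565    ] [0.51866145 0.21448624 0.0565    ] 0.055287265619267695 0.05521624532360207 10.104559892563278
knob [ 0.55881347 -0.21804994  0.157     ]
pointer [ 0.5815525  -0.13245618  0.1       ] dir 76.83409241489974 0.10532024508241382
blade [ 0.55375277 -0.24002668  0.165     ] 0.02255189761314598 -102.96774809306365
blade [ 0.54809646 -0.27094347  0.165     ] 0.05396832661330821 -101.45391388988675
bar [ 0.58788902 -0.1103344   0.153     ] 0.11157071085931168 74.89421538526656
```

apply_moves --targets '[{"dp": [0.024,-0.03,-0.01],"yaw": 0},{"dp": [0.048,-0.06,-0.02],"yaw": 0},{"dp": [0.072,-0.09,-0.03],"yaw": 0},{"dp": [0.096,-0.12,-0.04],"yaw": 0},{"dp": [0.12,-0.15,-0.05],"yaw": 0},{"dp": [0.144,-0.18,-0.06],"yaw": 0},{"dp": [0.168,-0.21,-0.07],"yaw": 0},{"dp": [0.192,-0.24,-0.08],"yaw": 0},{"dp": [0.216,-0.27,-0.1],"yaw": 0},{"dp": [0.24,-0.3,-0.12],"yaw": 0},{"dp": [0.264,-0.33,-0.13],"yaw": 0},{"dp": [0.28,-0.35,-0.14],"yaw": 0},{"dp": [0.291,-0.363,-0.145],"yaw": 0},{"dp": [0.291,-0.363,-0.145],"yaw": 0},{"dp": [0.291,-0.363,-0.145],"yaw": 0},{"dp": [0.291,-0.363,-0.145],"yaw": 0},{"dp": [0.291,-0.363,-0.145],"yaw": 0},{"dp": [0.291,-0.363,-0.145],"yaw": 0}]' --grip 1 --squeeze 10

```text
time_s: 1.6
tcp_pos: [0.5283, 0.2697, 0.104]
eef_rot: [-180.0, -0.0, -20.5]
contact_force: [0.5, 0.3, 0.0]
gripper_width: 0.0002
gripper_force: 0.0
```

```bash
python3 - <<'E'
from plant import get_state,cams
import cv2,pickle
s=get_state();c=cams.capture("wrist")
print(s['tcp_pos'],s['eef_rot'],s['joints'],s['gripper_width'],s['contact_force'])
print(c['T_tool_cam'])
pickle.dump((s,c),open('w1.pkl','wb'));cv2.imwrite('pics/w1.png',c['image'][:,:,::-1])
E
```

```text
[0.52831737 0.26971137 0.10400454] [-1.79960144e+02 -1.65507937e-02 -2.05369526e+01] [ 4.59094214e+01  2.04111849e+01 -2.03323730e+01 -9.97063671e-04
 -4.92132927e+01  2.35542828e+01] 0.00022555633842926591 [0.52145696 0.32648798 0.02684294]
[[-1.06973202e-04 -9.55259023e-01 -2.95770497e-01  8.07755209e-02]
 [ 9.99999784e-01 -2.93985209e-04  5.87816723e-04  1.64888770e-03]
 [-6.48469380e-04 -2.95770371e-01  9.55258848e-01 -1.35474803e-01]
 [ 0.00000000e+00  0.00000000e+00  0.00000000e+00  1.00000000e+00]]
```

View pics/w1.png

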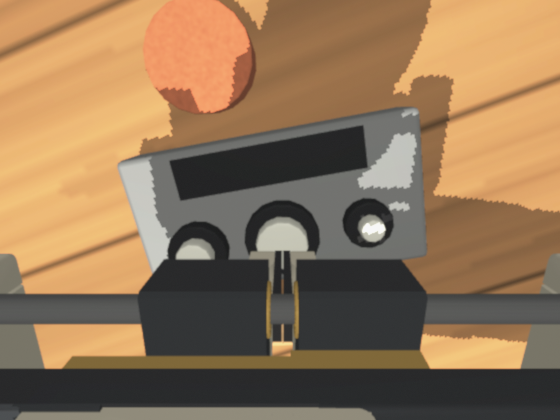

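The fingertips sit over the large key (tip about (283,255), key column about 283) and the small key is at (372,228). That matches the estimate, so I'm pressing.

apply_moves --targets '[{"dp": [0,0,-0.015],"yaw": 0},{"dp": [0,0,-0.024],"yaw": 0},{"dp": [0,0,-0.029],"yaw": 0},{"dp": [0,0,-0.032],"yaw": 0},{"dp": [0,0,-0.033],"yaw": 0},{"dp": [0,0,-0.033],"yaw": 0},{"dp": [0,0,-0.033],"yaw": 0}]'

```text
time_s: 2.23
tcp_pos: [0.5283, 0.2693, 0.0729]
eef_rot: [-180.0, -0.0, -20.5]
contact_force: [-9.9, -1.0, 22.5]
gripper_width: 0.0006
gripper_force: 11.0
```

apply_moves --targets '[{"dp": [0,0,0.01],"yaw": 0},{"dp": [0,0,0.032],"yaw": 0},{"dp": [0.004,0.025,0.033],"yaw": 0},{"dp": [0.0095,0.0545,0.033],"yaw": 0},{"dp": [0.0095,0.0545,0.032],"yaw": 0},{"dp": [0.0095,0.0545,0.02],"yaw": 0},{"dp": [0.0095,0.0545,0.01],"yaw": 0},{"dp": [0.0095,0.0545,0.005],"yaw": 0},{"dp": [0.0095,0.0545,0.002],"yaw": 0},{"dp": [0.0095,0.0545,0.0005],"yaw": 0},{"dp": [0.0095,0.0545,0.0005],"yaw": 0},{"dp": [0.0095,0.0545,0.0005],"yaw": 0}]'

```text
time_s: 3.23
tcp_pos: [0.5374, 0.3224, 0.0729]
eef_rot: [180.0, 0.0, -20.6]
contact_force: [-11.2, -1.5, 22.8]
gripper_width: 0.0002
gripper_force: 11.1
```

Bottomed out again. Small key next: the shift from here is (-0.0194, -0.1088).

apply_moves --targets '[{"dp": [0,0,0.01],"yaw": 0},{"dp": [0,0,0.032],"yaw": 0},{"dp": [-0.004,-0.025,0.034],"yaw": 0},{"dp": [-0.011,-0.06,0.034],"yaw": 0},{"dp": [-0.017,-0.095,0.034],"yaw": 0},{"dp": [-0.0195,-0.109,0.032],"yaw": 0},{"dp": [-0.0195,-0.109,0.02],"yaw": 0},{"dp": [-0.0195,-0.109,0.01],"yaw": 0},{"dp": [-0.0195,-0.109,0.005],"yaw": 0},{"dp": [-0.0195,-0.109,0.002],"yaw": 0},{"dp": [-0.0195,-0.109,0.0],"yaw": 0},{"dp": [-0.0195,-0.109,0.0],"yaw": 0},{"dp": [-0.0195,-0.109,0.0],"yaw": 0}]'

```text
time_s: 4.32
tcp_pos: [0.5184, 0.2135, 0.0728]
eef_rot: [179.8, -0.0, -20.5]
contact_force: [-7.2, -7.2, 25.0]
gripper_width: 0.0
gripper_force: 12.5
```

apply_moves --targets '[{"dp": [0,0,0.03],"yaw": 0},{"dp": [0,0,0.065],"yaw": 0},{"dp": [0,-0.02,0.1],"yaw": 0},{"dp": [0,-0.045,0.13],"yaw": 0},{"dp": [0,-0.08,0.15],"yaw": 0},{"dp": [0,-0.115,0.165],"yaw": 0},{"dp": [0,-0.15,0.18],"yaw": 0},{"dp": [0,-0.19,0.19],"yaw": 0},{"dp": [0,-0.23,0.19],"yaw": 0},{"dp": [0,-0.27,0.19],"yaw": 0},{"dp": [0,-0.305,0.19],"yaw": 0},{"dp": [0,-0.335,0.19],"yaw": 0},{"dp": [0,-0.35,0.19],"yaw": 0},{"dp": [0,-0.35,0.19],"yaw": 0},{"dp": [0,-0.35,0.19],"yaw": 0},{"dp": [0,-0.35,0.19],"yaw": 0}]' --grip -1

```text
time_s: 5.65
tcp_pos: [0.5189, -0.1352, 0.2607]
eef_rot: [180.0, 0.0, -20.6]
contact_force: [-0.0, 0.7, -0.8]
gripper_width: 0.0875
gripper_force: 0.0
```

```bash
cat >> h.py <<'E'
def wcam(s,c):
    """wrist capture -> same form as fixed camera"""
    from scipy.spatial.transform import Rotation as Ro
    T=np.eye(4);T[:3,:3]=Ro.from_euler('xyz',s['eef_rot'],degrees=True).as_matrix();T[:3,3]=s['tcp_pos']
    W=np.linalg.inv(T@c['T_tool_cam']);c['R'],c['t']=W[:3,:3],W[:3,3];return c
E
python3 - <<'E'
from plant import get_state,cams
from h import *
s=get_state();c=wcam(s,cams.capture("wrist"));pickle.dump(c,open('w2.pkl','wb'))
print(s['tcp_pos'],s['joints'])
for X in([.5588,-.218,.157],[.5815,-.1325,.099],[.588,-.11,.153]):print(proj(c,np.array(X)))
cv2.imwrite('pics/w2.png',c['image'][:,:,::-1])
E
```

```text
[ 0.51887097 -0.13520654  0.26067039] [ 6.34576342e+00  7.00778380e+00 -1.57256660e+01 -1.25603490e-02
 -6.73016146e+01  6.30519232e+01]
[370.11121765 128.33038262]
[251.82063533 134.6553598 ]
[213.03728086 143.24522689]
```

View pics/w2.png

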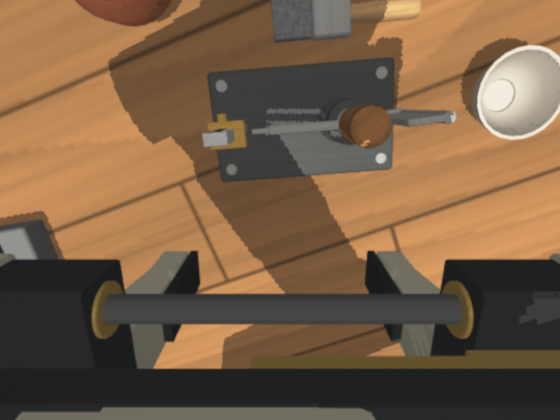

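The wrist view shows the knob top near (370,126), the pointer tip at (253,132), the tab at about (235,132) and the bar top at (217,138). All match the projections. Next I'll read depth heights along the pointer and tab.

```bash
python3 - <<'E'
from h import *
c=pickle.load(open('w2.pkl','rb'))
for v in(122,126,129,131,133,135,139):print(v,[(u,int(1000*pt(c,u,v)[2])) for u in(210,216,222,226,229,232,235,238,241,244,247,251,254,257,260,265,270,280,300,320)])
print('knob',[np.round(pt(c,u,v),4) for u,v in((360,122),(370,124),(375,130))])
K=[pt(c,u,v) for u in range(340,400) for v in range(95,160)];K=np.array([p for p in K if .152<p[2]<.161 and np.hypot(p[0]-.5588,p[1]+.218)<.025]);print(len(K),K.min(0),K.max(0),np.median(K,0))
t=pickle.load(open('top.pkl','rb'))
for v in(208,210,212,214,216):print(v,[(u,int(1000*pt(t,u,v)[2])) for u in range(318,350,2)])
E
```

```text
122 [(210, 0), (216, 108), (222, 118), (226, 118), (229, 117), (232, 115), (235, 116), (238, 118), (241, 117), (244, 115), (247, 18), (251, 17), (254, 16), (257, 17), (260, 15), (265, 17), (270, 17), (280, 17), (300, 17), (320, 97)]
126 [(210, 117), (216, 117), (222, 117), (226, 118), (229, 117), (232, 119), (235, 117), (238, 116), (241, 118), (244, 115), (247, 17), (251, 18), (254, 18), (257, 16), (260, 16), (265, 16), (270, 98), (280, 99), (300, 99), (320, 99)]
129 [(210, 116), (216, 119), (222, 117), (226, 118), (229, 118), (232, 120), (235, 118), (238, 117), (241, 116), (244, 117), (247, 16), (251, 17), (254, 18), (257, 97), (260, 97), (265, 98), (270, 98), (280, 98), (300, 99), (320, 97)]
131 [(210, 117), (216, 137), (222, 146), (226, 145), (229, 140), (232, 126), (235, 118), (238, 116), (241, 118), (244, 116), (247, 17), (251, 17), (254, 97), (257, 97), (260, 97), (265, 97), (270, 98), (280, 98), (300, 98), (320, 96)]
133 [(210, 152), (216, 152), (222, 152), (226, 152), (229, 142), (232, 126), (235, 118), (238, 117), (241, 117), (244, 117), (247, 17), (251, 17), (254, 96), (257
[... 1007 characters left out ...]
5), (326, 153), (328, 154), (330, 156), (332, 116), (334, 120), (336, 18), (338, 19), (340, 18), (342, 18), (344, 21), (346, 16), (348, 19)]
212 [(318, 19), (320, 18), (322, 117), (324, 121), (326, 130), (328, 138), (330, 141), (332, 117), (334, 22), (336, 17), (338, 16), (340, 20), (342, 15), (344, 18), (346, 19), (348, 19)]
214 [(318, 18), (320, 17), (322, 118), (324, 116), (326, 117), (328, 118), (330, 116), (332, 118), (334, 17), (336, 14), (338, 17), (340, 15), (342, 16), (344, 18), (346, 12), (348, 16)]
216 [(318, 21), (320, 17), (322, 60), (324, 1179), (326, 77), (328, 112), (330, 119), (332, 119), (334, 15), (336, 95), (338, 95), (340, 99), (342, 97), (344, 17), (346, 14), (348, 18)]
```

```bash
python3 - <<'E'
from h import *
c=pickle.load(open('w2.pkl','rb'))
for u,v in((400,118),(425,117),(450,117)):
    p=ray(c,u,v,.165);e=p-np.array([.559,-.2185,0]);print(p,pt(c,u,v),np.hypot(*e[:2]),np.degrees(np.arctan2(e[1],e[0])))
E
```

```text
[ 0.55941306 -0.23687108  0.165     ] [ 0.55557849 -0.24482056  0.13936894] 0.018375726715450978 -88.71195343929978
[ 0.55414308 -0.25271555  0.165     ] [ 0.55378771 -0.25349616  0.16293878] 0.03455855054234487 -98.07919970137952
[ 0.54824394 -0.26839789  0.165     ] [ 0.54785404 -0.26927755  0.1630302 ] 0.051044024579290186 -102.16462254889026
```

apply_moves --targets '[{"dp": [0.003,-0.005,0],"yaw": -7},{"dp": [0.006,-0.012,0],"yaw": -14},{"dp": [0.009,-0.019,0],"yaw": -21},{"dp": [0.012,-0.026,0],"yaw": -28},{"dp": [0.015,-0.033,0],"yaw": -35},{"dp": [0.018,-0.04,0],"yaw": -42},{"dp": [0.021,-0.047,0],"yaw": -49},{"dp": [0.024,-0.054,0],"yaw": -56},{"dp": [0.028,-0.061,0],"yaw": -63},{"dp": [0.032,-0.068,0],"yaw": -70},{"dp": [0.036,-0.075,0],"yaw": -77},{"dp": [0.04,-0.083,-0.01],"yaw": -84},{"dp": [0.04,-0.083,-0.02],"yaw": -91},{"dp": [0.04,-0.083,-0.03],"yaw": -98},{"dp": [0.04,-0.083,-0.03],"yaw": -105},{"dp": [0.04,-0.083,-0.03],"yaw": -111.5},{"dp": [0.04,-0.083,-0.03],"yaw": -111.5},{"dp": [0.04,-0.083,-0.03],"yaw": -111.5},{"dp": [0.04,-0.083,-0.03],"yaw": -111.5}]'

```text
time_s: 7.28
tcp_pos: [0.559, -0.218, 0.2312]
eef_rot: [-180.0, 0.0, -131.8]
contact_force: [0.3, 0.2, 0.4]
gripper_width: 0.0876
gripper_force: 0.0
```

```bash
python3 - <<'E'
from plant import get_state,cams
from h import *
s=get_state();c=wcam(s,cams.capture("wrist"))
print(s['tcp_pos'],s['eef_rot'],s['joints'])
cv2.imwrite('pics/w3.png',c['image'][:,:,::-1])
E
```

```text
[ 0.55901238 -0.21803378  0.23122891] [-1.79986533e+02  1.18238909e-02 -1.31831737e+02] [-2.66601809e+00  1.42131403e+01 -1.06214955e+01 -7.29491282e-04
 -6.51474553e+01 -3.91654139e+01]
```

View pics/w3.png

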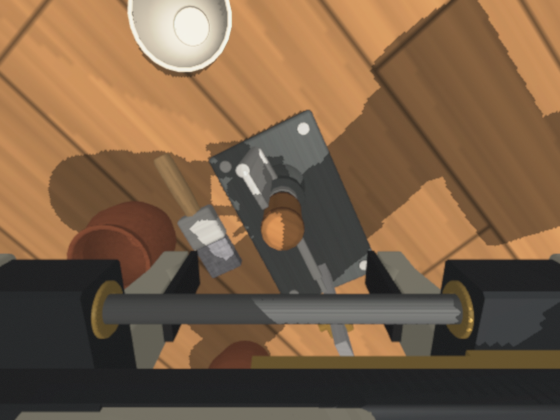

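apply_moves --targets '[{"dp": [0,0,-0.03],"yaw": 0},{"dp": [0,0,-0.05],"yaw": 0},{"dp": [0,0,-0.07],"yaw": 0},{"dp": [0,0,-0.083],"yaw": 0},{"dp": [0,0,-0.09],"yaw": 0},{"dp": [0,0,-0.09],"yaw": 0},{"dp": [0,0,-0.09],"yaw": 0}]'

```text
time_s: 7.92
tcp_pos: [0.559, -0.2188, 0.1415]
eef_rot: [-180.0, -0.0, -132.0]
contact_force: [-0.1, 0.4, -0.3]
gripper_width: 0.0874
gripper_force: 0.0
```

apply_moves --targets '[{"dp": [0,0,0],"yaw": 0},{"dp": [0,0,0],"yaw": 0},{"dp": [0,0,0],"yaw": 0},{"dp": [0,0,0],"yaw": 0},{"dp": [0,0,0],"yaw": 0},{"dp": [0,0,0],"yaw": 0},{"dp": [0,0,0],"yaw": 0},{"dp": [0,0,0],"yaw": 0},{"dp": [0,0,0],"yaw": 0},{"dp": [0,0,0],"yaw": 0}]' --grip 1 --squeeze 30

```text
time_s: 8.75
tcp_pos: [0.5586, -0.2187, 0.1411]
eef_rot: [180.0, -0.0, -132.1]
contact_force: [-0.4, 1.2, 0.4]
gripper_width: 0.0292
gripper_force: 30.0
```

Width is 29 mm, so the knob is gripped. Raising by 17 mm.

apply_moves --targets '[{"dp": [0,0,0.003],"yaw": 0},{"dp": [0,0,0.006],"yaw": 0},{"dp": [0,0,0.009],"yaw": 0},{"dp": [0,0,0.012],"yaw": 0},{"dp": [0,0,0.015],"yaw": 0},{"dp": [0,0,0.017],"yaw": 0},{"dp": [0,0,0.017],"yaw": 0},{"dp": [0,0,0.017],"yaw": 0},{"dp": [0,0,0.017],"yaw": 0},{"dp": [0,0,0.017],"yaw": 0},{"dp": [0,0,0.017],"yaw": 0}]'

```text
time_s: 9.67
tcp_pos: [0.5585, -0.2187, 0.1579]
eef_rot: [180.0, -0.0, -132.1]
contact_force: [-1.3, 1.5, -3.4]
gripper_width: 0.0295
gripper_force: 30.0
```

```bash
python3 - <<'E'
from plant import get_state,cams
from h import *
s=get_state();print(s['tcp_pos'],s['contact_force'])
ims=[]
for n in('scene','top'):
    c=cams.capture(n);pickle.dump(c,open(n+'2.pkl','wb'))
    a=proj(c,np.array([.5835,-.125,.112]));print(n,a);u,v=a.astype(int)
    ims.append(cv2.resize(c['image'][v-25:v+25,u-30:u+30,::-1],(396,330),interpolation=cv2.INTER_CUBIC))
cv2.imwrite('pics/c2.png',np.hstack(ims))
E
```

```text
[ 0.55854065 -0.21867263  0.15788161] [-1.29475525  1.45034393 -3.44245878]
scene [252.91568319 183.15055134]
top [331.66588518 213.64402585]
```

View pics/c2.png

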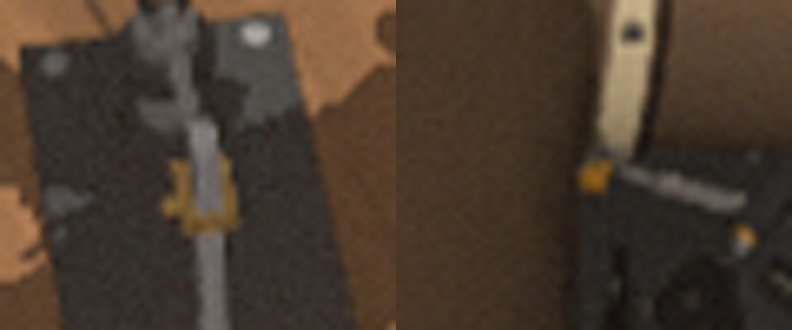

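The scene crop (left) shows the brass tab at about (200,195) around the bar with the pointer above it. The top crop (right) shows the pointer from about (620,165) to (740,200), next to the tab at (595,178). I'll check the pointer height with depth.

```bash
python3 - <<'E'
from h import *
k=np.array([.559,-.2185,0]);
for n in('top2','scene2'):
    c=pickle.load(open(n+'.pkl','rb'))
    P=[]
    for v in range(150,250):
        for u in range(200,400):
            if c['range_z'][v,u]>0:P.append(pt(c,u,v))
    P=np.array(P)-k
    for a in (75.5,):
        d=np.array([np.cos(np.radians(a)),np.sin(np.radians(a))]);al=P[:,:2]@d;la=P[:,:2]@np.array([-d[1],d[0]])
        m=(al>.035)&(al<.088)&(abs(la)<.006)&(P[:,2]>.08)&(P[:,2]<.14);print(n,'pointer',m.sum(),np.round(np.sort(P[m,2])*1000,1))
        m=(al>.095)&(al<.104)&(abs(la)<.016)&(P[:,2]>.08)&(P[:,2]<.14);print('tab',np.round(np.sort(P[m,2])*1000,1)[-40:])
E
```

```text
top2 pointer 54 [109.2 110.6 110.9 112.3 112.4 112.9 113.  113.  113.2 113.3 113.6 113.6
 113.8 113.8 113.9 114.  114.3 114.7 114.8 115.  115.3 115.3 115.4 115.4
 115.5 115.5 115.9 115.9 116.1 116.1 116.2 116.2 116.4 116.5 116.5 116.8
 116.8 116.9 117.  117.1 117.3 117.4 117.6 117.6 117.8 117.9 117.9 118.1
 118.5 119.  119.1 119.2 119.3 119.8]
tab [110.3 113.1 116.7 116.7 116.8 117.5 118.7 118.7 118.8 119.2 119.2 119.8
 120.5 120.7 121.5 122.8]
scene2 pointer 40 [112.5 112.6 112.6 113.1 113.5 113.6 113.7 114.  114.  114.2 114.3 114.4
 114.4 114.5 114.7 114.7 114.8 114.9 115.  115.1 115.1 115.1 115.2 115.4
 115.7 115.8 116.4 116.5 116.5 116.8 116.9 117.  117.3 117.9 118.3 118.3
 118.3 118.3 118.5 119.3]
tab [115.2 115.9 116.9 117.  117.6 118.  118.3 119.1 120. ]
```

Pointer top is about 115.3 mm and the tab top about 118, so the pointer is level within 1 mm. Sweeping the lever now.

apply_moves --targets '[{"dp": [0,0,0],"yaw": -3},{"dp": [0,0,0],"yaw": -7},{"dp": [0,0,0],"yaw": -11},{"dp": [0,0,0],"yaw": -15},{"dp": [0,0,0],"yaw": -19},{"dp": [0,0,0],"yaw": -23},{"dp": [0,0,0],"yaw": -26},{"dp": [0,0,0],"yaw": -29},{"dp": [0,0,0],"yaw": -32},{"dp": [0,0,0],"yaw": -35},{"dp": [0,0,0],"yaw": -38},{"dp": [0,0,0],"yaw": -41},{"dp": [0,0,0],"yaw": -44},{"dp": [0,0,0],"yaw": -47},{"dp": [0,0,0],"yaw": -50},{"dp": [0,0,0],"yaw": -53},{"dp": [0,0,0],"yaw": -56},{"dp": [0,0,0],"yaw": -59},{"dp": [0,0,0],"yaw": -62},{"dp": [0,0,0],"yaw": -65}]'

```text
time_s: 11.43
tcp_pos: [0.5583, -0.2177, 0.1577]
eef_rot: [179.9, -0.1, 162.7]
contact_force: [-1.1, 7.2, -2.3]
gripper_width: 0.0294
gripper_force: 30.7
```

```bash
python3 - <<'E'
from plant import get_state
s=get_state();print(s['tcp_pos'],s['contact_force'],s['moment'],s['joints'],s['gripper_force'],s['gripper_width'])
E
```

```text
[ 0.55834255 -0.21770385  0.15769321] [-1.10900285  7.17483541 -2.29002673] [2.43955046 0.21325663 0.15919385] [-2.68465545e+00  1.77216483e+01 -1.60720149e+01 -9.42517039e-02
 -5.62536025e+01 -1.04514057e+02] 30.731298591272207 0.02939994013363545
```

apply_moves --targets '[{"dp": [0,0,0],"yaw": -2.5},{"dp": [0,0,0],"yaw": -5},{"dp": [0,0,0],"yaw": -7.5},{"dp": [0,0,0],"yaw": -10},{"dp": [0,0,0],"yaw": -12},{"dp": [0,0,0],"yaw": -12}]'

```text
time_s: 11.93
tcp_pos: [0.5584, -0.2176, 0.1577]
eef_rot: [179.9, -0.1, 150.8]
contact_force: [-0.8, 7.7, -2.6]
gripper_width: 0.0292
gripper_force: 30.8
```

```bash
cat > m.py <<'E'
from plant import get_state,cams
from h import *
s=get_state();print(s['tcp_pos'],s['contact_force'],s['moment'],s['eef_rot'])
c=wcam(s,cams.capture("wrist"));pickle.dump(c,open('w4.pkl','wb'));cv2.imwrite('pics/w4.png',c['image'][:,:,::-1])
for n in('top','scene'):
    c=cams.capture(n)
    P=np.array([pt(c,u,v) for v in range(130,260) for u in range(200,430) if c['range_z'][v,u]>0])-np.array([.559,-.2185,0])
    rr=np.hypot(P[:,0],P[:,1]);m=(rr<.056)&(rr>.04)&(P[:,2]>.08)&(P[:,2]<.168);print(n,[(int(1000*z),round(np.degrees(np.arctan2(y,x)))) for x,y,z in P[m]][:40])
E
python3 m.py
```

```text
[ 0.55843192 -0.21757756  0.15767621] [-0.75232154  7.68638123 -2.60723957] [2.66509489 0.12532242 0.16000024] [ 1.79941102e+02 -7.42223028e-02  1.50774401e+02]
top [(115, 73), (116, 77), (118, 77), (119, 76), (117, 75), (112, 79), (116, 79), (120, 79), (113, 77), (109, 79), (127, -159), (141, -160), (150, -160), (108, -160), (118, -160), (128, -160), (134, -159), (146, -160), (152, -159), (87, -158), (102, -160), (109, -159), (117, -158), (132, -160), (142, -160), (154, -161), (163, -161), (167, -159), (88, -160), (95, -159), (105, -159), (117, -159), (128, -160), (142, -161), (154, -162), (159, -160), (163, -159), (165, -157), (164, -154), (83, -160)]
scene [(164, -157), (165, -160), (118, -160), (117, -162), (111, -161), (112, -163), (110, -163), (105, -160), (104, -162), (103, -162), (103, -164), (102, -164), (101, -166), (94, -161), (94, -163), (94, -165), (85, -160), (86, -163), (86, -164), (81, -163), (80, -166), (114, 68), (115, 72), (116, 75), (115, 79), (114, 71), (117, 74), (115, 78), (113, 71), (115, 74), (114, 77), (112, 71), (111, 74), (116, 76), (113, 73), (112, 73)]
```

View pics/w4.png

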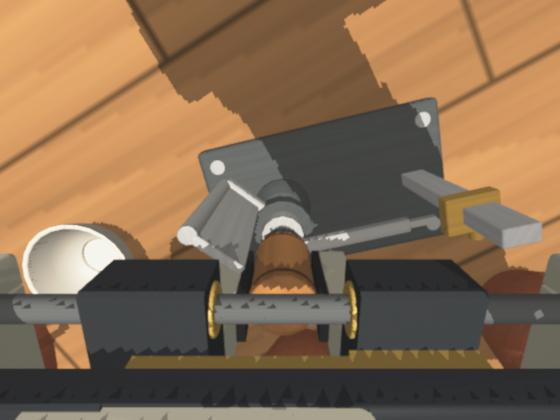

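The wrist view shows the knob gripped at (285,260). The blade is pressed by the left finger at about (235,215), and the pointer ends at the tab (440,222). The torque hasn't risen at a stop yet, so I'll push slightly further.

apply_moves --targets '[{"dp": [0,0,0],"yaw": -1.5},{"dp": [0,0,0],"yaw": -3},{"dp": [0,0,0],"yaw": -3}]'

```text
time_s: 12.33
tcp_pos: [0.5586, -0.2178, 0.1578]
eef_rot: [180.0, -0.1, 147.8]
contact_force: [-0.5, 6.3, -2.7]
gripper_width: 0.0299
gripper_force: 32.2
```

```bash
python3 m.py|cut -c1-420
```

```text
[ 0.55859311 -0.21777938  0.15775504] [-0.45073867  6.32174164 -2.72984778] [ 2.19998932 -0.01160516  0.4277273 ] [ 1.79956388e+02 -5.16847005e-02  1.47840204e+02]
top [(112, 74), (115, 73), (116, 73), (116, 72), (116, 77), (115, 76), (113, 75), (115, 79), (116, 79), (114, 78), (115, 77), (113, 80), (133, -161), (141, -160), (108, -160), (117, -160), (128, -160), (140, -161), (147, -160), (87, -158), (102, -160), (114, -160), (123, -160), (127, -158), (141, -160), (149, -159), (163, -160), (86, -159), (94, -159), (103, -158), (118, -160), (128, -160), (141, -161), (154, -161), 
scene [(167, -159), (165, -160), (136, -167), (129, -164), (124, -162), (127, -166), (121, -163), (121, -164), (118, -163), (117, -163), (114, -163), (114, -164), (110, -163), (109, -161), (107, -162), (107, -164), (108, -163), (108, -166), (104, -165), (104, -164), (103, -165), (94, -161), (96, -160), (97, -164), (94, -163), (93, -161), (95, -165), (92, -165), (93, -164), (89, -164), (88, -165), (86, -162), (84, -16
```

The torque rose from 0.16 to 0.43 N m with the blade angle unchanged, so the lever is at its stop. The pointer is still at about 115 mm. Handing in.

```bash
python3 -c "
from plant import get_state,r
s=get_state();print(s['tcp_pos'],s['gripper_force'],s['qd']);print(r.close_job())"
```

```text
[ 0.5585484  -0.21776297  0.15773668] 32.13687643040316 [ 0.02422626  0.13114945 -0.0183643  -0.1045207   0.05586936  0.03339853]
the job is handed in; nothing more can be done
None
```

The job is handed in, with no verdict shown: I pressed the keys large, medium, small, and the knob is still held (32 N) with the pointer within about 1 mm of the tab and the lever at its closed stop.

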